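# Load the bonding press with carrier, rock slice and pad, and let its weight down

## Robot

A 6-joint arm with a two-finger parallel gripper is mounted at the origin on a cart in front of the work surface, level with it; the furniture and walls round the work are solid. World frame = base frame: x ahead of the robot, y to its left, z up, the work surface at z = 0. Lengths are in mm, angles in rad, forces in N, time in s.
With the tool pointing down it reaches from about 350 to 775 mm from the base axis. Payload 7.3 kg.
Tool frame: the origin (TCP) lies at the very end of the fingers, on their centre line; the grasp point (between the pads) lies 19 mm behind it; z points along the fingers, y is the line along which they close (so a half turn about z gives the same grasp; the last joint's range is limited). The gripper opens to 92 mm and grips with 3 to 60 N. Pads are 19 mm wide; open, the fingers measure 130 mm over their backs; the gripper's body (75 mm by 190 mm) begins 47 mm behind the grasp point.
Start: joints at [-1.39, 0.342, 1.524, -0, 1.275, -0.146], TCP at [168.555, -497.226, 226.741] pointing down, gripper open.
Joint ranges: [-2.53, 2.53], [-0.77, 2.02], [0.04, 2.7], [-1, 4.14], [0.28, 2.66], [-3.11, 3.11]. Speed limits (rad/s): [2.57, 2.57, 3.14, 3.14, 3.14, 3.14].

## Interface

Orientations are given as a unit quaternion [w, x, y, z].
In Python, from rig import ctrl gives the robot as it stands. The module is installed in compiled form; this text tells all that it offers.
- The arm moves only by the tool carry_out, never from a script. Its argument "motion" is one flat list of numbers, 7 for each row, row after row: the opening, from 0 (shut) to 1 (fully open), then the shift along the tool's x, y, z in cm, then the turn, a rotation vector about the tool's x, y, z in degrees. In form: [fingers, dx, dy, dz, ax, ay, az, fingers, dx, dy, dz, ax, ay, az, ...]. A call has exactly 10 rows; each row shifts and turns the commanded pose from where the row before left it, along the tool's axes as they then stand; what a row does not reach is not made up. A row lasts 1/8 s, in which the tool goes at most 62.5 mm and 10.7 degrees, less where a joint would pass 70% of its speed; a pose out of reach is approached as far as the arm can. A call is refused whole if a number of a shift passes 6.25 or a number of a turn 10.7, either way. A call with a gripper value outside its range is refused whole. The fingers move at their own pace and stop on an object; "force" is the grip in N (left out, the last holds). Time passes only in rows, so rows that do not move let the fingers close, or fill a call up. It gives the time, the measured TCP pose, the force, the opening and the grip force at its end, in the units of the state.
- ctrl.state(): the state, without advancing time (a new reading comes with each control period).
- ctrl.capture(name): name is "scene" or "top"; returns (picture, depth): 400x640x3 uint8, blue, green, red; 400x640 float32, mm along the optical axis (not along the pixel's ray), 0 where there is no reading.
- ctrl.camera_info(name): a dict with "vfov" (degrees; the focal length in pixels is half the picture's height over the tangent of half this angle, whatever the lens; pixels are square), "cx", "cy" (the principal point, pixels), "rvec" (rotation vector, rad) and "tvec" (3), from world to camera coordinates, as OpenCV has them. Camera axes: x right, y down, z forward; pixel columns grow to the right and rows downward; lengths in mm; the calibration is good to about 2 mm. A picture is of the moment at which its call begins. camera_info takes no time and is no camera call.
- ctrl.finish_job(): hands the job in; it is judged then, once.
Trained networks look in the newest picture that a camera, given by its name, has taken for a name from the list of things; names that differ only in an ending like _2 or _b are one class to them, and where a whole thing is asked for, a point or a joint stands for the part that bears it (a point fixed in the world has none). Each returns a list of dicts, best first, with "conf" (0 to 1); they miss things now and then, are a little off and sometimes report something else, mostly with a low value. They report only what shows in the picture. A call takes as long as a camera call. They do not tell look-alikes from the thing itself.
- ctrl.boxes_of(thing, camera): "xyz" ([x, y, z] in mm, in the coordinates of the camera as it stood for that picture, good to about 4 mm: the middle of the surface that is visible of it).
- ctrl.cut_out(thing, camera): "mask" (400x640 bool, what is visible of it).
- ctrl.place_of(thing, camera): "xyz" ([x, y, z] in mm, in the coordinates of the camera as it stood for that picture, good to about 4 mm: a listed point, or the origin of a listed thing).
The state is a dict: "t": time; "joint_pos": joint angles; "qvel": joint speeds; "tau": joint torques, N m; "tcp_pos": TCP position; "orientation": TCP orientation; "ft_force": force on the tool from outside, world axes, zero at the start; "ft_torque": the same for the moment, N m; "finger_gap": finger opening in mm; "finger_force": force on a finger pad.
Only numpy, scipy, OpenCV 4.12 (cv2) and the standard library are available. Lean on these libraries where they do the work, as an engineer would, in place of code of your own. Each camera call takes 0.05 s, during which the arm holds its last target. There are 200 camera calls.

## Task

Load the bonding press: on the round platen lay the steel carrier disc, on it the rock slice, and on top the rubber pad, each set down (not dropped) flat and well centred on the platen's axis while the weighted arm stays raised. Then press the thumb plate of the ratchet pawl down and hold it until the weighted arm has sunk all the way and its head rests on the pad; leave the press like that, without disturbing the bottles, cup and slide box.

Things in the scene. Friction and masses are not known exactly. Their poses are not given: they have to be found in the camera images.
- carrier_center (a point): Centre (half-way up) of the carrier: bright steel disc, 66 mm diameter, 16 mm thick, about 0.4 kg, with a dark groove round its rim. The largest disc. Starts flat on the worktop right of the press.
- slice_center (a point): Centre (half-way up) of the rock slice: pale polished stone disc, 62 mm diameter, 10 mm thick, the thinnest, brittle. Starts flat on the worktop right of the press.
- pad_center (a point): Centre (half-way up) of the pressure pad: matt black rubber disc, 60 mm diameter, 14 mm thick, rounded edges. Starts flat on the worktop right of the press.
- platen (a point): Centre of the top face of the press's platen: a fixed steel disc, 88 mm diameter, with two engraved rings (71 and 79 mm diameter) round its centre, 32 mm above the worktop. z is up; y points along the press's base to the hinge of the weighted arm.
- press: The press, fixed on the worktop; origin at the worktop under the platen's centre, axes as the platen's. Grey base 120 mm (x) by 295 mm (y), from y = -55 to +240 mm, 20 mm high. Hinge axis along x at y = 200, z = 92 mm. The raised arm leans from there over the base, 62 mm wide at most, its end 0.35 m above the worktop; it stays 95 mm or more from the platen's axis, so the platen is free above.
- head_face (a point): Centre of the flat round foot (50 mm diameter) of the weight on the arm (about 1 kg in all). With the arm level it lies 40 mm above the centre of the platen, which is the height of the three stacked discs.
- press_arm (a joint): Angle of the weighted arm in rad: 0 level (head flat on the full stack), about 1.2 raised. A ratchet on its hinge, caught by the pawl every 0.21 rad, keeps it from sinking. While the pawl is held free, a damper lets it sink by itself in some 3 to 6 s; if the pawl is let go too soon it catches at the next tooth.
- pawl (a joint): Angle of the spring pawl in rad: 0 engaged, about 0.12 free of the teeth, 0.28 at its stop; it springs back when let go.
- pawl_tail (a point): Top centre of the pawl's thumb plate: ribbed steel, 30 by 28 mm, facing up, 152 mm above the worktop, on a lever at the press's robot side (press frame: x = -110, y = 100 mm). The arm sinks past it 79 mm away in x: keep the gripper on the robot's side. The lever's pin is parallel to x, 48 mm farther along y. Pressing it down 7 to 12 mm with 3 to 9 N frees the arm; its stop is 13 mm down.
- carrier: The carrier disc; origin at the centre of its underside.
- slice: The rock slice; origin at the centre of its underside.
- pad: The pressure pad; origin at the centre of its underside.
- adhesive_bottle: Bystander: small amber bottle, 33 mm wide, 68 mm tall; origin under its centre.
- hardener_bottle: Bystander: small dark bottle, 32 mm wide, 84 mm tall; origin under its centre.
- swab_cup: Bystander: small glass cup with swabs, 47 mm wide, 54 mm tall; origin under its centre.
- slide_box: Bystander: flat clear box for microscope slides, 86 by 120 by 29 mm; origin under its centre.
Mind the look-alikes: they are no part of the job. Leave any green or red look-alike of the carrier alone.

How it is judged:
By the outcome, as a careful person would: the job done as asked, in the order asked, and still so for the second after the job is handed in, with the robot touching nothing.
It also fails if it takes over 72 s, if anything falls off the work surface, if the arm or the gripper's body presses on something with over 40 N, if the wrist force passes 120 N, or if a joint passes its speed limit or range.

## Working session

There is one attempt and no reset: what is moved stays moved. The work goes in short steps, Python scripts to look and compute and a tool call to move; the robot and the scene stay as the last step left them, time stands still between calls to the robot, and variables do not carry over. Pictures are saved under pics/ and viewed, at most 10 in all, crops included, and the job is handed in when it is done.

Besides the shell and the picture viewer there is one more tool, called as name(argument=value, ...) on one line, values as JSON. carry_out: Moves the arm, as the interface text tells. Its arguments: {"type":"object","properties":{"motion":{"type":"array"},"force":{"type":"number"}},"required":["motion"]}

```bash
mkdir -p pics
cat > h.py <<'E'
from rig import ctrl
import numpy as np, cv2
from scipy.spatial.transform import Rotation as R
def cam(n):
    i=ctrl.camera_info(n); f=200/np.tan(np.radians(i["vfov"])/2)
    return f,i["cx"],i["cy"],R.from_rotvec(np.ravel(i["rvec"])).as_matrix(),np.ravel(i["tvec"])
def w(n,p): 
    f,cx,cy,M,t=cam(n); return M.T@(np.asarray(p)-t)
def px(n,P):
    f,cx,cy,M,t=cam(n); c=M@np.asarray(P)+t; return f*c[0]/c[2]+cx,f*c[1]/c[2]+cy
def ray(n,u,v,z):
    f,cx,cy,M,t=cam(n); d=M.T@np.array([(u-cx)/f,(v-cy)/f,1]); o=-M.T@t
    return o+d*(z-o[2])/d[2]
def dep(n,D,u,v):
    f,cx,cy,M,t=cam(n); d=D[int(v),int(u)]; return M.T@(np.array([(u-cx)/f*d,(v-cy)/f*d,d])-t)
E
python3 - <<'E'
from h import *
np.set_printoptions(precision=1,suppress=True)
s=ctrl.state(); print(s)
for n in("scene","top"):
    print(ctrl.camera_info(n))
    p,d=ctrl.capture(n); cv2.imwrite(f"pics/{n}0.png",p); np.save(n+"0.npy",d)
    for t in("carrier_center","slice_center","pad_center","platen","press","head_face","pawl_tail","adhesive_bottle","hardener_bottle","swab_cup","slide_box"):
        print(n,t,[(round(o["conf"],2),w(n,o["xyz"]),np.round(px(n,w(n,o["xyz"])))) for o in ctrl.place_of(t,n)[:4]])
E
```

```text
{'t': 0.0, 'joint_pos': array([-1.4,  0.3,  1.5,  0. ,  1.3, -0.1]), 'qvel': array([ 0., -0.,  0.,  0.,  0.,  0.]), 'tau': array([ -0. , -43.1, -24.4,   0.1,   0.1,  -0. ]), 'tcp_pos': array([ 168.5, -496.8,  226. ]), 'orientation': array([-0. ,  1. ,  0.2, -0. ]), 'ft_force': array([ 0.4, -0.2,  0.8]), 'ft_torque': array([-0., -0., -0.]), 'finger_force': 0.0, 'finger_gap': 92.0387118130978}
{'vfov': 53.42034137207641, 'cx': 312.0215725836323, 'cy': 197.58288606720097, 'rvec': array([ 0.6, -2.4,  1.5]), 'tvec': array([462.7, 263.8, 686.4])}
scene carrier_center [(0.87, array([ 351.4, -226.4,    8. ]), array([418., 234.])), (0.78, array([ 579.2, -360.7,    5.7]), array([358., 195.])), (0.51, array([ 475.5, -313.8,    6.2]), array([384., 209.]))]
scene slice_center [(0.6, array([ 614.6, -157.5,    4.2]), array([315., 221.])), (0.19, array([708.4,   0.4,   2.4]), array([252., 240.]))]
scene pad_center [(0.68, array([ 443.4, -138.9,    4.5]), array([371., 241.]))]
scene platen [(0.63, array([580.2,  55.2,  31.1]), array([282., 256.]))]
scene press [(0.8, array([575.6,  57.9,   1.6]), arr
[... 1204 characters left out ...]
ess [(0.67, array([582. ,  54.2,   1.9]), array([288., 196.])), (0.64, array([571.3, 163.7, 270.4]), array([233., 186.]))]
top head_face [(0.69, array([570.4, 160.3, 272.3]), array([234., 186.]))]
top pawl_tail [(0.71, array([461. , 142.3, 154. ]), array([249., 233.])), (0.62, array([ 443.9, -140.8,    3.8]), array([352., 242.]))]
top adhesive_bottle [(0.59, array([711. ,  -0.1,   3. ]), array([306., 155.]))]
top hardener_bottle [(0.41, array([750.5, -65.8,   3.3]), array([327., 142.]))]
top swab_cup [(0.67, array([ 725.1, -157. ,    4.5]), array([357., 150.])), (0.33, array([582.1,  51.8,  33.3]), array([288., 195.]))]
top slide_box [(0.6, array([750.8,  81. ,  -3.8]), array([280., 143.]))]
```

Run:
```python
import cv2
p=cv2.imread("pics/top0.png"); cv2.imwrite("pics/top0c.png",cv2.resize(p[110:310,200:460],None,fx=3,fy=3,interpolation=cv2.INTER_CUBIC))
p=cv2.imread("pics/scene0.png"); cv2.imwrite("pics/scene0c.png",cv2.resize(p[100:300,200:460],None,fx=3,fy=3,interpolation=cv2.INTER_CUBIC))
```

```text
(no output)
```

View pics/top0c.png

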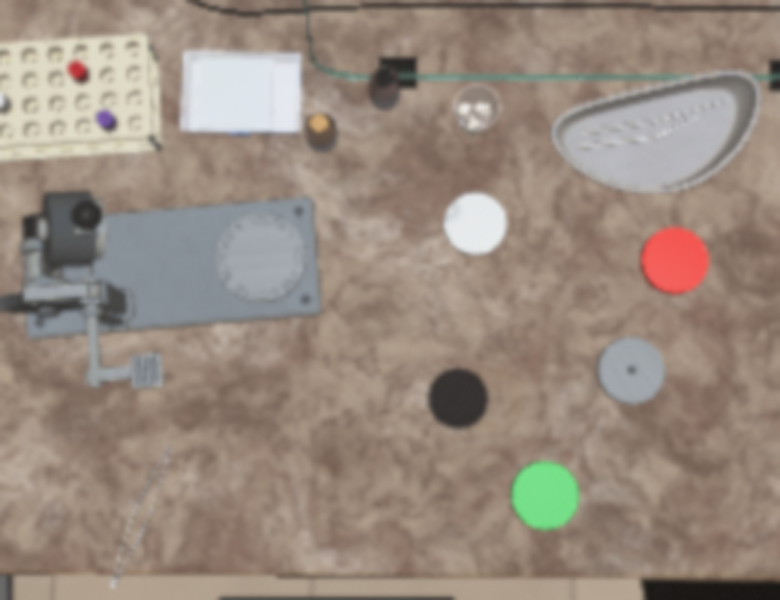

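View pics/scene0c.png

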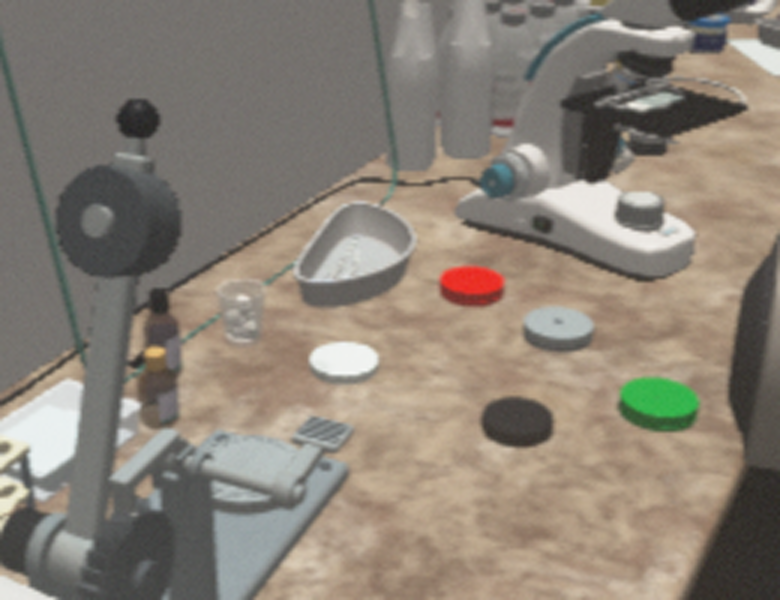

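```bash
cat > m.py <<'E'
from h import *
np.set_printoptions(precision=1,suppress=True)
def seg(n,name,t,z):
    # centroid of network masks -> ray at top height z
    ctrl.capture(n)
    for o in ctrl.cut_out(name,n)[:4]:
        m=o["mask"]; v,u=np.nonzero(m)
        print(n,name,round(o["conf"],2),len(u),np.array([u.mean(),v.mean()]),ray(n,u.mean(),v.mean(),z))
E
python3 - <<'E'
from m import *
s=ctrl.state(); print(s["orientation"].tolist(), R.from_quat(np.roll(s["orientation"],-1)).as_matrix())
P={}
for name,h in(("carrier",16),("slice",10),("pad",14),("platen",32),("pawl_tail",152)):
    seg("top",name,0,h)
d=np.load("top0.npy")
for k,(u,v) in dict(carrier=(410,234),slice=(358,184.5),pad=(352.7,242.7),platen=(287,195),pawl=(249,234),cart=(300,250)).items():
    pts=np.array([dep("top",d,u+i,v+j) for i in(-2,0,2) for j in(-2,0,2)]); print(k,np.median(pts,0))
# fine: Hough-like ellipse fit of edges in upscaled image
p=cv2.imread("pics/top0.png"); hsv=cv2.cvtColor(p,cv2.COLOR_BGR2HSV).astype(int); g=p.max(2).astype(int)
def blob(mask,u,v,h,n="top"):
    l,lab,st,ce=cv2.connectedComponentsWithStats(mask.astype(np.uint8),connectivity=4)
    i=lab[int(v),int(u)]; c,_=cv2.findContours((lab==i).astype(np.uint8),0,1); c=max(c,key=len)
    e=cv2.fitEllipse(c); print(n,st[i],ce[i],e,ray(n,*e[0],h))
warm=p[:,:,2].astype(int)-p[:,:,0]
blob(g>215,358,184.5,10); blob(g<75,353,243,14); blob(warm<10,410,236,16); 
# base outline (blue-grey)
m=(warm<5)&(g<200); l,lab,st,ce=cv2.connectedComponentsWithStats(m.astype(np.uint8),connectivity=4); i=lab[215,275]; ys,xs=np.nonzero(lab==i)
B=np.c_[xs,ys]; print(st[i])
def edge(sel): 
    q=np.array([ray("top",u,v,20)[:2] for u,v in sel]); return q
bot=np.array([(x,ys[xs==x].max()) for x in range(255,302)]); top=np.array([(x,ys[xs==x].min()) for x in range(245,300)])
for q in(edge(bot),edge(top)):
    k=np.polyfit(q[:,1],q[:,0],1); print("dx/dy",k, "x at y=55",np.polyval(k,55))
E
```

```text
[7.067801174701295e-05, 0.9866781951245481, 0.1626841547586176, -7.80108640460141e-06] [[ 0.9  0.3  0. ]
 [ 0.3 -0.9 -0. ]
 [-0.   0.  -1. ]]
top carrier 0.92 384 [409.6 233.3] [ 471.  -310.7   16. ]
top carrier 0.78 391 [380.5 274.7] [ 349.4 -223.    16. ]
top carrier 0.73 404 [423.9 196.8] [ 580.5 -355.8   16. ]
top carrier 0.51 355 [357.4 184.8] [ 616.  -156.6   16. ]
top slice 0.66 343 [357.6 184.8] [ 617.1 -157.8   10. ]
top slice 0.43 319 [351.3 242.7] [ 442.4 -138.2   10. ]
top pad 0.84 290 [351.8 242.9] [ 441.9 -139.4   14. ]
top platen 0.69 4227 [253.3 200.2] [565.8 153.4  32. ]
top platen 0.43 1087 [279.6 140.9] [747.   78.7  32. ]
top pawl_tail 0.67 439 [232.4 222.6] [489.8 187.9 152. ]
top pawl_tail 0.24 307 [357.5 184.9] [ 593.7 -147.9  152. ]
carrier [ 468.9 -311.6   17.4]
slice [ 618.5 -158.8   10.9]
pad [ 442.4 -141.9   15.6]
platen [581.6  53.6  32.2]
pawl [459.4 142.  155.1]
cart [420.2  14.9  -1.2]
top [349 175  19  19 285] [358.2 184.1] ((358.2135925292969, 184.10476684570312), (17.847679138183594, 18.55230140686035), 45.0700798034668) [ 619.2 -159.6   10. ]
top [344 234  18  18 266] [352.3 242.3] ((352.33258056640625, 242.35504150390625), (17.398792266845703, 17.6319522857666), 30.832061767578125) [ 443.5 -141.    14. ]
top [399 223  22  22 384] [409.8 233.2] ((409.8031921386719, 233.1631622314453), (21.018892288208008, 21.475502014160156), 112.44342041015625) [ 471.5 -311.2   16. ]
[ 200  175  107   64 4119]
dx/dy [ -0.1 528.1] x at y=55 523.1638471719733
dx/dy [ -0.1 643.3] x at y=55 638.0600558192239
```

```bash
cat >> h.py <<'E'
def plan(target,yang,rows=10,cmd=None):
    "tool-frame shifts (cm) and turn (deg) from the present pose to target with tool y at world angle yang, tool down"
    s=ctrl.state(); M=R.from_quat(np.roll(s["orientation"],-1)).as_matrix(); p=s["tcp_pos"]
    a=np.radians(yang); ty=np.array([np.cos(a),np.sin(a),0]); tz=np.array([0,0,-1.]); T=np.c_[np.cross(ty,tz),ty,tz]
    rv=np.degrees(R.from_matrix(M.T@T).as_rotvec()); d=np.asarray(target)-p
    print("tcp",np.round(p,1),"yang",round(np.degrees(np.arctan2(M[1,1],M[0,1])),2),"total tool shift mm",np.round(M.T@d,1),"after turn",np.round(T.T@d,1),"turn",np.round(rv,2),"t",s["t"],"gap",round(s["finger_gap"],1),"F",np.round(s["ft_force"],1),"ff",round(float(s["finger_force"]),1))
    # simultaneous straight-line rows
    out=[]
    for i in range(rows):
        Mi=M@R.from_rotvec(np.radians(rv)*i/rows).as_matrix(); out.append(np.r_[Mi.T@d/rows/10,rv/rows])
    return np.round(out,2)
E
python3 - <<'E'
from h import *
np.set_printoptions(precision=2,suppress=True)
d=np.load("top0.npy"); f,cx,cy,M,t=cam("top")
v,u=np.mgrid[0:400,0:640]; C=np.stack([(u-cx)/f*d,(v-cy)/f*d,d],-1); W=(C-t)@M; ok=(d>0)&(W[...,2]>60)&(W[...,0]>100)
for x0 in range(100,800,100):
    for y0 in range(-700,0,100):
        s=ok&(W[...,0]>=x0)&(W[...,0]<x0+100)&(W[...,1]>=y0)&(W[...,1]<y0+100)
        if s.sum()>3: print(x0,y0,s.sum(),round(float(np.percentile(W[...,2][s],95))))
p=cv2.imread("pics/top0.png"); 
# rectify plane z around the platen at 0.5 mm/px
def rect(z,x0,x1,y0,y1,s=.5):
    X,Y=np.meshgrid(np.arange(x0,x1,s),np.arange(y0,y1,s)); Q=np.stack([X,Y,np.full_like(X,z)],-1)@M.T+t
    return cv2.remap(p,(f*Q[...,0]/Q[...,2]+cx).astype(np.float32),(f*Q[...,1]/Q[...,2]+cy).astype(np.float32),cv2.INTER_CUBIC)
g=cv2.GaussianBlur(cv2.cvtColor(rect(32,500,660,-30,140),cv2.COLOR_BGR2GRAY).astype(np.float32),(0,0),2)
gx=cv2.Sobel(g,5,1,0);gy=cv2.Sobel(g,5,0,1); th=np.radians(np.arange(0,360,3))
res=[]
for x in np.arange(574,589,.5):
  for y in np.arange(46,63,.5):
    for r in(42,43,44,45):
      X=((x+r*np.cos(th)-500)*2);Y=((y+r*np.sin(th)+30)*2); a,b=np.round(X).astype(int),np.round(Y).astype(int)
      k=gx[b,a]*np.cos(th)+gy[b,a]*np.sin(th); res.append((abs(np.clip(k,-20,20).sum()),x,y,r))
print(sorted(res)[-6:])
# base right edge & slopes
warm=p[:,:,2].astype(int)-p[:,:,0]; m=((warm<5)&(p.max(2)<200)).astype(np.uint8); l,lab,st,ce=cv2.connectedComponentsWithStats(m,connectivity=4); ys,xs=np.nonzero(lab==lab[215,275])
r=lambda u,v:ray("top",u,v,20)[:2]
bot=np.array([r(x,ys[xs==x].max()+.5) for x in range(255,300)]); top=np.array([r(x,ys[xs==x].min()-.5) for x in range(245,300)]); rt=np.array([r(xs[ys==y].max()+.5,y) for y in range(182,208)])
kb,kt=np.polyfit(bot[:,1],bot[:,0],1),np.polyfit(top[:,1],top[:,0],1); kr=np.polyfit(rt[:,0],rt[:,1],1)
print("slopes",kb,kt,kr,"mid x@54",np.polyval((kb+kt)/2,54),"end y@x=577",np.polyval(kr,577))
s=.5*np.degrees(np.arctan(-kb[0])-np.arctan(kt[0])); print("yaw",s)
print(plan([471.3,-311,90],4.5))
E
```

```text
100 -600 338 588
100 -500 2222 588
100 -400 755 631
100 -300 56 621
100 -100 406 627
200 -600 813 587
200 -500 1670 591
200 -400 644 627
200 -200 3514 758
200 -100 2983 748
300 -600 492 363
300 -500 837 365
400 -600 996 344
400 -500 1665 344
500 -700 77 102
500 -600 1520 276
500 -500 393 185
600 -600 283 190
600 -500 124 107
700 -700 814 274
700 -600 45 160
700 -100 79 89
[(np.float64(1214.4013218834116), np.float64(582.0), np.float64(56.0), 44), (np.float64(1215.3296788515172), np.float64(582.0), np.float64(56.0), 43), (np.float64(1216.3531073156928), np.float64(582.0), np.float64(55.5), 44), (np.float64(1224.6022340857783), np.float64(582.0), np.float64(55.5), 43), (np.float64(1226.9416842240526), np.float64(581.5), np.float64(56.0), 43), (np.float64(1233.270252645611), np.float64(581.5), np.float64(55.5), 43)]
slopes [ -0.09 526.69] [ -0.09 644.81] [  0.08 -48.46] mid x@54 580.7409285975006 end y@x=577 0.3382952247612607
yaw 5.298007179378493
tcp [ 168.6 -497.2  226.8] yang -71.28 total tool shift mm [346.5 -79.2 136.7] after turn [161.9 316.4 136.8] turn [  0.     0.01 -75.78] t 1.7 gap 91.8 F [ 0.4  0.1 -0.5] ff 0.0
[[ 3.47 -0.79  1.37  0.    0.   -7.58]
 [ 3.54 -0.33  1.37  0.    0.   -7.58]
 [ 3.55  0.14  1.37  0.    0.   -7.58]
 [ 3.5   0.61  1.37  0.    0.   -7.58]
 [ 3.39  1.07  1.37  0.    0.   -7.58]
 [ 3.22  1.5   1.37  0.    0.   -7.58]
 [ 2.99  1.91  1.37  0.    0.   -7.58]
 [ 2.72  2.29  1.37  0.    0.   -7.58]
 [ 2.39  2.63  1.37  0.    0.   -7.58]
 [ 2.02  2.92  1.37  0.    0.   -7.58]]
```

Run:
```python
from h import *
print(plan([250,-320,180],5.3))
```

```text
tcp [ 168.6 -497.2  226.8] yang -71.28 total tool shift mm [ 134.  -141.7   46.7] after turn [168.9  97.5  46.8] turn [ 0.000e+00  1.000e-02 -7.658e+01] t 1.7 gap 91.8 F [ 0.4  0.1 -0.5] ff 0.0
[[ 1.34 -1.42  0.47  0.    0.   -7.66]
 [ 1.52 -1.23  0.47  0.    0.   -7.66]
 [ 1.67 -1.01  0.47  0.    0.   -7.66]
 [ 1.79 -0.78  0.47  0.    0.   -7.66]
 [ 1.88 -0.54  0.47  0.    0.   -7.66]
 [ 1.93 -0.28  0.47  0.    0.   -7.66]
 [ 1.95 -0.02  0.47  0.    0.   -7.66]
 [ 1.94  0.24  0.47  0.    0.   -7.66]
 [ 1.89  0.49  0.47  0.    0.   -7.66]
 [ 1.8   0.74  0.47  0.    0.   -7.66]]
```

carry_out(motion=[1, 1.34, -1.42, 0.47, 0, 0, -7.66, 1, 1.52, -1.23, 0.47, 0, 0, -7.66, 1, 1.67, -1.01, 0.47, 0, 0, -7.66, 1, 1.79, -0.78, 0.47, 0, 0, -7.66, 1, 1.88, -0.54, 0.47, 0, 0, -7.66, 1, 1.93, -0.28, 0.47, 0, 0, -7.66, 1, 1.95, -0.02, 0.47, 0, 0, -7.66, 1, 1.94, 0.24, 0.47, 0, 0, -7.66, 1, 1.89, 0.49, 0.47, 0, 0, -7.66, 1, 1.8, 0.74, 0.47, 0, 0, -7.66])

```text
t: 2.95
tcp_pos: [250.3, -319.3, 179.7]
orientation: [0.0, 0.672, 0.741, -0.0]
ft_force: [-0.2, 0.3, 1.1]
finger_gap: 92.0
finger_force: 0.0
```

Run:
```python
from h import *
print(plan([471.3,-311,60],5.3)[0])
```

```text
tcp [ 250.3 -319.3  179.7] yang 5.57 total tool shift mm [-13.1 220.7 119.7] after turn [-12.1 220.8 119.7] turn [0.01 0.03 0.27] t 2.95 gap 92.0 F [-0.2  0.3  1.1] ff 0.0
[-0.13  2.21  1.2   0.    0.    0.03]
```

carry_out(motion=[1, -0.16, 2.76, 1.4, 0, 0, 0, 1, -0.16, 2.76, 1.4, 0, 0, 0, 1, -0.16, 2.76, 1.5, 0, 0, 0, 1, -0.16, 2.76, 1.5, 0, 0, 0, 1, -0.16, 2.76, 1.5, 0, 0, 0, 1, -0.16, 2.76, 1.5, 0, 0, 0, 1, -0.16, 2.76, 1.5, 0, 0, 0, 1, -0.16, 2.76, 1.7, 0, 0, 0, 1, 0, 0, 0, 0, 0, 0, 1, 0, 0, 0, 0, 0, 0])

```text
t: 4.2
tcp_pos: [470.6, -312.1, 59.9]
orientation: [-0.0, 0.673, 0.739, -0.0]
ft_force: [-0.6, -1.3, -0.4]
finger_gap: 91.9
finger_force: 0.0
```

Run:
```python
from h import *
print(plan([471.3,-311,2.5],5.3)[0])
p,d=ctrl.capture("scene"); cv2.imwrite("pics/s1.png",cv2.resize(p[90:290,250:510],None,fx=3,fy=3))
```

```text
tcp [ 470.6 -312.1   59.9] yang 5.34 total tool shift mm [ 1.   0.9 57.4] after turn [ 1.   0.8 57.4] turn [-0.03 -0.01  0.04] t 4.2 gap 91.9 F [-0.6 -1.3 -0.4] ff 0.0
[ 0.01  0.01  0.57 -0.   -0.    0.  ]
```

View pics/s1.png

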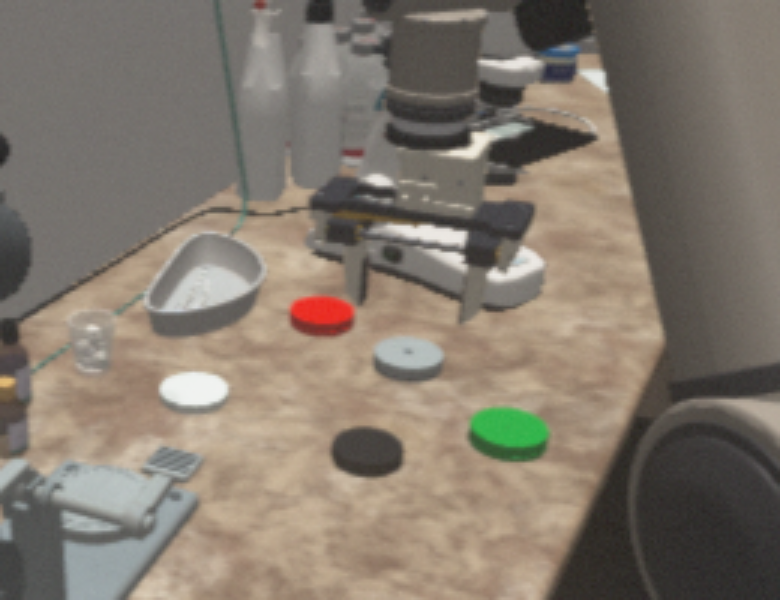

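carry_out(motion=[1, 0.1, 0.09, 1.3, 0, 0, 0, 1, 0, 0, 1.3, 0, 0, 0, 1, 0, 0, 1.3, 0, 0, 0, 1, 0, 0, 1.1, 0, 0, 0, 1, 0, 0, 0.74, 0, 0, 0, 1, 0, 0, 0, 0, 0, 0, 0.6, 0, 0, 0, 0, 0, 0, 0.6, 0, 0, 0, 0, 0, 0, 0.6, 0, 0, 0, 0, 0, 0, 0.6, 0, 0, 0, 0, 0, 0], force=25)

```text
t: 5.5
tcp_pos: [471.8, -311.1, 2.7]
orientation: [0.0, 0.673, 0.739, -0.0]
ft_force: [-2.1, 0.4, 2.6]
finger_gap: 65.3
finger_force: 25.0
```

carry_out(motion=[0.6, 0, 0, -1.5, 0, 0, 0, 0.6, 0, 0, -2.5, 0, 0, 0, 0.6, 3, 1.2, -2.7, 0, 0, 0, 0.6, 5, 2, 0, 0, 0, 0, 0.6, 5.5, 2.2, 0, 0, 0, 0, 0.6, 5.5, 2.2, 0, 0, 0, 0, 0.6, 5.5, 2.2, 0, 0, 0, 0, 0.6, 5.5, 2.2, 0, 0, 0, 0, 0.6, 3.5, 1.4, 0, 0, 0, 0, 0.6, 1.94, 0.89, 0, 0, 0, 0])

```text
t: 6.75
tcp_pos: [581.5, 57.1, 69.7]
orientation: [0.0, 0.673, 0.74, 0.0]
ft_force: [0.0, -1.1, -2.9]
finger_gap: 65.8
finger_force: 25.0
```

Run:
```python
from h import *
print(plan([581.3,55,34.7],5.3)[0])
```

```text
tcp [581.5  57.1  69.7] yang 5.45 total tool shift mm [-2.1 -0.4 35. ] after turn [-2.1 -0.4 35. ] turn [0.02 0.   0.15] t 6.75 gap 65.8 F [ 0.  -1.1 -2.9] ff 25.0
[-0.02 -0.    0.35  0.    0.    0.01]
```

carry_out(motion=[0.6, 0, 0, 0, 0, 0, 0, 0.6, 0, 0, 0, 0, 0, 0, 0.6, 0, 0, 0.7, 0, 0, 0, 0.6, 0, 0, 0.8, 0, 0, 0, 0.6, 0, 0, 0.7, 0, 0, 0, 0.6, 0, 0, 0.5, 0, 0, 0, 0.6, 0, 0, 0.2, 0, 0, 0, 0.6, 0, 0, 0, 0, 0, 0, 0.6, 0, 0, 0, 0, 0, 0, 0.6, 0, 0, 0, 0, 0, 0])

```text
t: 8.0
tcp_pos: [581.4, 55.1, 40.6]
orientation: [0.0, 0.673, 0.739, 0.0]
ft_force: [0.4, -0.7, -3.2]
finger_gap: 65.6
finger_force: 25.0
```

Run:
```python
from h import *
print(plan([581.3,55,34.7],5.3)[0])
p,d=ctrl.capture("scene"); cv2.imwrite("pics/s2.png",cv2.resize(p[180:300,220:380],None,fx=5,fy=5,interpolation=cv2.INTER_CUBIC))
for t in("carrier","platen"):
  for o in ctrl.place_of(t,"scene")[:3]: print(t,o["conf"],w("scene",o["xyz"]))
```

```text
tcp [581.4  55.1  40.6] yang 5.33 total tool shift mm [-0.1 -0.2  5.9] after turn [-0.1 -0.2  5.9] turn [0.03 0.01 0.03] t 8.0 gap 65.6 F [ 0.4 -0.7 -3.2] ff 25.0
[-0.   -0.    0.06  0.    0.    0.  ]
carrier 0.85 [ 346.44144841 -230.09294493    4.72817575]
carrier 0.8 [ 580.51569695 -359.7353664    -1.16323525]
carrier 0.68 [584.95500282  51.58243843  32.19566148]
platen 0.83 [577.15993038  52.89680995  34.6612797 ]
```

View pics/s2.png

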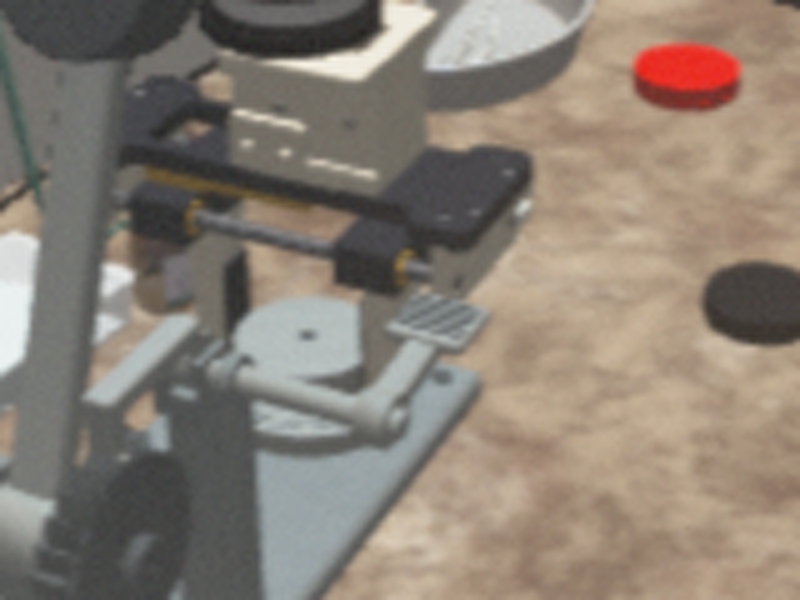

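carry_out(motion=[0.6, 0, 0, 0.3, 0, 0, 0, 0.6, 0, 0, 0.2, 0, 0, 0, 0.6, 0, 0, 0.05, 0, 0, 0, 0.6, 0, 0, 0.03, 0, 0, 0, 0.6, 0, 0, 0.02, 0, 0, 0, 0.6, 0, 0, 0, 0, 0, 0, 0.6, 0, 0, 0, 0, 0, 0, 0.6, 0, 0, 0, 0, 0, 0, 0.6, 0, 0, 0, 0, 0, 0, 0.6, 0, 0, 0, 0, 0, 0])

```text
t: 9.4
tcp_pos: [581.1, 55.1, 34.6]
orientation: [-0.0, 0.673, 0.739, -0.0]
ft_force: [-4.7, -0.8, 5.4]
finger_gap: 65.5
finger_force: 25.0
```

carry_out(motion=[0.85, 0, 0, 0, 0, 0, 0, 0.85, 0, 0, 0, 0, 0, 0, 0.85, 0, 0, 0, 0, 0, 0, 0.85, 0, 0, -1.5, 0, 0, 0, 0.85, 0, 0, -2.5, 0, 0, 0, 0.85, -4, 0.3, 0, 0, 0, 0, 0.85, -5.5, 0.5, 0, 0, 0, 0, 0.85, -5.5, 0.5, 0, 0, 0, 0, 0.85, -4, 0.3, 0, 0, 0, 0, 0.85, -2.7, 0.1, 0, 0, 0, 0])

```text
t: 10.65
tcp_pos: [618.9, -161.8, 75.5]
orientation: [0.001, 0.674, 0.739, 0.0]
ft_force: [0.3, 0.8, 0.1]
finger_gap: 78.1
finger_force: 0.0
```

```bash
cat > rel.py <<'E'
# sub-pixel disc centre relative to platen in the top picture
from h import *
def rect(n,p,z,x0,x1,y0,y1,s=.5):
    f,cx,cy,M,t=cam(n); X,Y=np.meshgrid(np.arange(x0,x1,s),np.arange(y0,y1,s)); Q=np.stack([X,Y,np.full_like(X,z)],-1)@M.T+t
    return cv2.remap(p,(f*Q[...,0]/Q[...,2]+cx).astype(np.float32),(f*Q[...,1]/Q[...,2]+cy).astype(np.float32),cv2.INTER_CUBIC)
def circ(n,p,z,c,r0,span=9,sg=1.5):
    x0,y0=c[0]-80,c[1]-80
    g=cv2.GaussianBlur(cv2.cvtColor(rect(n,p,z,x0,x0+160,y0,y0+160),cv2.COLOR_BGR2GRAY).astype(np.float32),(0,0),sg)
    gx=cv2.Sobel(g,5,1,0);gy=cv2.Sobel(g,5,0,1); th=np.radians(np.arange(0,360,3)); res=[]
    for x in np.arange(c[0]-span,c[0]+span,.5):
      for y in np.arange(c[1]-span,c[1]+span,.5):
        for r in(r0-1,r0,r0+1):
          a=np.round((x+r*np.cos(th)-x0)*2).astype(int);b=np.round((y+r*np.sin(th)-y0)*2).astype(int)
          res.append((abs(np.clip(gx[b,a]*np.cos(th)+gy[b,a]*np.sin(th),-25,25).sum()),x,y,r))
    R_=np.array(sorted(res)[-12:]); return np.round(np.average(R_[:,1:],axis=0,weights=R_[:,0]),1),R_[-1,0].round()
E
python3 - <<'E'
from rel import *
print(plan([618.7,-159.2,2.5],5.3)[0])
p,d=ctrl.capture("top"); cv2.imwrite("pics/t2.png",cv2.resize(p[130:260,240:400],None,fx=5,fy=5,interpolation=cv2.INTER_CUBIC)[:600])
print("platen",circ("top",p,32,(581,55),44)," carrier",circ("top",p,48,(581,55),33), "slice",circ("top",p,10,(618.7,-159.2),31),"pad",circ("top",p,14,(443,-141),30))
p0=cv2.imread("pics/top0.png"); print("carrier0",circ("top",p0,16,(471,-311),33),"slice0",circ("top",p0,10,(618.7,-159.2),31),"pad0",circ("top",p0,14,(443,-141),30),"platen0",circ("top",p0,32,(581,55),44))
E
```

```text
tcp [ 618.9 -161.8   75.5] yang 5.23 total tool shift mm [ 2.6 -0.  73. ] after turn [ 2.6  0.1 73. ] turn [ 0.09  0.06 -0.07] t 10.65 gap 78.1 F [0.3 0.8 0.1] ff 0.0
[ 0.03 -0.    0.73  0.01  0.01 -0.01]
platen (array([581.8,  55.6,  43.5]), np.float64(1269.0))  carrier (array([584. ,  55.2,  32. ]), np.float64(1471.0)) slice (array([ 627.2, -159.7,   30.1]), np.float64(1187.0)) pad (array([ 434.7, -149.8,   30.8]), np.float64(456.0))
carrier0 (array([ 471.9, -313. ,   32. ]), np.float64(2448.0)) slice0 (array([ 621.7, -158.6,   31.5]), np.float64(3000.0)) pad0 (array([ 445.6, -140.4,   29. ]), np.float64(3000.0)) platen0 (array([581.7,  55.7,  43.4]), np.float64(1297.0))
```

View pics/t2.png

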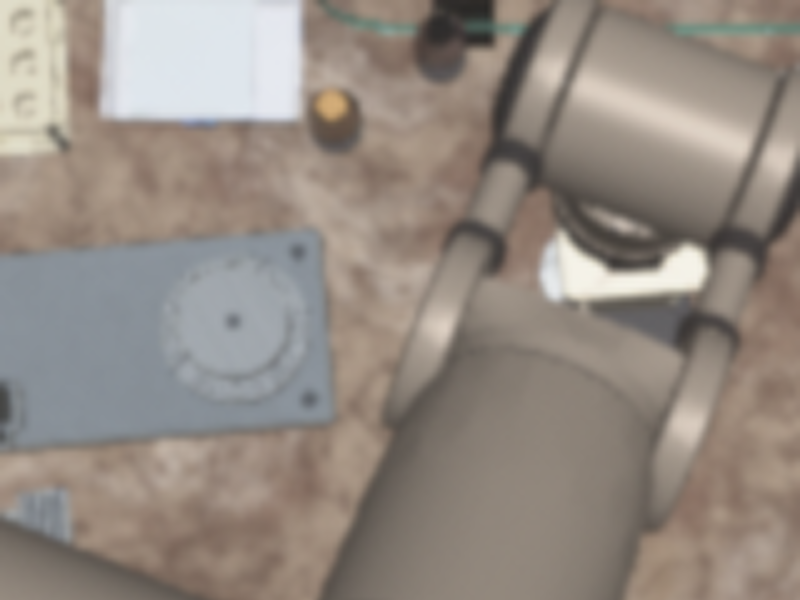

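Run:
```python
from rel import *
p,_=ctrl.capture("top"); q,_=ctrl.capture("scene")
g=lambda p,u0,v0,k:(lambda a:(u0+a[0]-0,v0+a[1]))(np.array(cv2.minMaxLoc(cv2.GaussianBlur(p[v0:v0+k,u0:u0+k].max(2).astype(np.float32),(0,0),1))[2]))
def dot(n,p,c):
    u,v=np.round(c).astype(int); a=p[v-4:v+5,u-4:u+5].max(2).astype(float); wt=np.clip(np.median(a)-a-6,0,None); V,U=np.mgrid[v-4:v+5,u-4:u+5]
    return (U*wt).sum()/wt.sum(),(V*wt).sum()/wt.sum()
for n,im in(("top",p),("scene",q)):
    c=px(n,(582,55,48)); e=dot(n,im,c); print(n,c,"dot",e,ray(n,*e,48))
print("top",circ("top",p,32,(581,55),44,sg=2.5),circ("top",p,48,(583,55),33,5))
print("scene",circ("scene",q,32,(581,55),44,sg=2),circ("scene",q,48,(583,55),33,5))
q0=cv2.imread("pics/scene0.png"); print("scene0",circ("scene",q0,32,(581,55),44,sg=2))
cv2.imwrite("pics/rr.png",np.hstack([cv2.resize(rect("top",p,32,520,640,-5,115),(380,380)),cv2.resize(rect("scene",q,32,520,640,-5,115),(380,380))]))
```

```text
top (np.float64(286.03287334698734), np.float64(194.2066420071717)) dot (np.float64(286.23046875), np.float64(193.7578125)) [583.33384452  54.44182821  48.        ]
scene (np.float64(280.79805424484783), np.float64(248.98231782117023)) dot (np.float64(281.1642228739003), np.float64(248.82991202346042)) [581.63371577  54.08988886  48.        ]
top (array([582. ,  55.5,  43.5]), np.float64(1159.0)) (array([584.2,  55. ,  32. ]), np.float64(1462.0))
scene (array([581.8,  53.1,  45. ]), np.float64(1552.0)) (array([583.5,  57.3,  33.3]), np.float64(1584.0))
scene0 (array([581.5,  55.5,  44. ]), np.float64(1429.0))
```

View pics/rr.png

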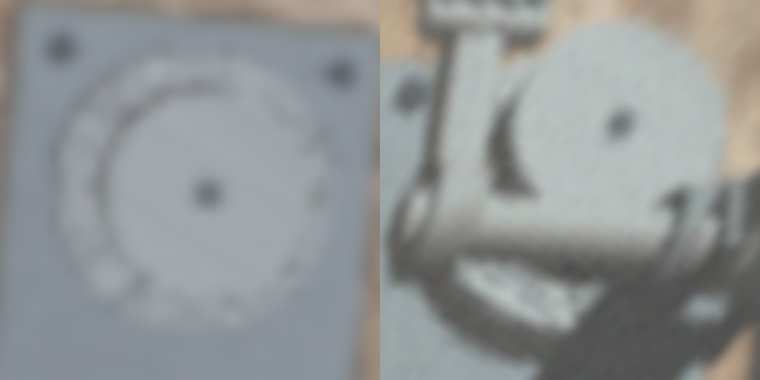

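carry_out(motion=[0.85, 3, -0.3, 0, 0, 0, 0, 0.85, 5, -0.5, 0, 0, 0, 0, 0.85, 5.5, -0.5, 0, 0, 0, 0, 0.85, 4, -0.4, 0, 0, 0, 0, 0.85, 2.75, -0.2, 0, 0, 0, 0, 0.85, 1.5, -0.09, 0, 0, 0, 0, 0.85, 0, 0, 1, 0, 0, 0, 0.85, 0, 0, 0.7, 0, 0, 0, 0.85, 0, 0, 0, 0, 0, 0, 0.85, 0, 0, 0, 0, 0, 0])

```text
t: 12.05
tcp_pos: [578.5, 54.5, 57.1]
orientation: [-0.0, 0.674, 0.739, -0.0]
ft_force: [0.2, 0.7, 0.2]
finger_gap: 77.7
finger_force: 0.0
```

Run:
```python
from h import *
print(plan([578.4,55.3,37],5.3)[0])
```

```text
tcp [578.5  54.5  57.1] yang 5.25 total tool shift mm [ 0.8 -0.1 20.1] after turn [ 0.8 -0.1 20.1] turn [-0.01  0.01 -0.05] t 12.05 gap 77.7 F [0.2 0.7 0.2] ff 0.0
[ 0.01 -0.    0.2  -0.    0.   -0.  ]
```

carry_out(motion=[0.85, 0.08, 0, 0.8, 0, 0, 0, 0.85, 0, 0, 0.8, 0, 0, 0, 0.85, 0, 0, 0.4, 0, 0, 0, 0.8, 0, 0, 0, 0, 0, 0, 0.77, 0, 0, 0, 0, 0, 0, 0.74, 0, 0, 0, 0, 0, 0, 0.72, 0, 0, 0, 0, 0, 0, 0.66, 0, 0, 0, 0, 0, 0, 0.66, 0, 0, 0, 0, 0, 0, 0.66, 0, 0, 0, 0, 0, 0], force=12)

```text
t: 13.3
tcp_pos: [578.7, 56.1, 37.6]
orientation: [0.0, 0.673, 0.739, 0.0]
ft_force: [3.2, -0.1, 0.8]
finger_gap: 65.3
finger_force: 12.0
```

carry_out(motion=[0.85, 0, 0, 0, 0, 0, 0, 0.85, 0, 0, 0, 0, 0, 0, 0.85, 0, 0, -1.5, 0, 0, 0, 0.85, 0, 0, -2, 0, 0, 0, 0.85, -4, 0.4, 0, 0, 0, 0, 0.85, -5.5, 0.5, 0, 0, 0, 0, 0.85, -5.5, 0.5, 0, 0, 0, 0, 0.85, -4, 0.4, 0, 0, 0, 0, 0.85, -2.73, 0.19, 1.5, 0, 0, 0, 0.85, 0, 0, 1.5, 0, 0, 0])

```text
t: 14.55
tcp_pos: [618.6, -160.6, 42.8]
orientation: [0.001, 0.675, 0.738, 0.0]
ft_force: [-1.0, 0.5, 0.1]
finger_gap: 78.0
finger_force: 0.0
```

Run:
```python
from rel import *
print(plan([618.3,-159.2,2.5],5.3)[0])
p,_=ctrl.capture("top")
print("top",circ("top",p,32,(581,55),44,sg=2.5),circ("top",p,48,(583,55),33,6))
q,_=ctrl.capture("scene")
cv2.imwrite("pics/rr2.png",np.hstack([cv2.resize(rect("top",p,32,520,640,-5,115),(400,400)),cv2.resize(q[170:290,330:450],(400,400))]))
```

```text
tcp [ 618.6 -160.6   42.8] yang 5.16 total tool shift mm [ 1.5 -0.2 40.3] after turn [ 1.4 -0.2 40.3] turn [ 0.08  0.06 -0.14] t 14.55 gap 78.0 F [-1.   0.5  0.1] ff 0.0
[ 0.01 -0.    0.4   0.01  0.01 -0.01]
top (array([582. ,  55.5,  43.5]), np.float64(1169.0)) (array([581.2,  55. ,  32. ]), np.float64(1530.0))
```

View pics/rr2.png

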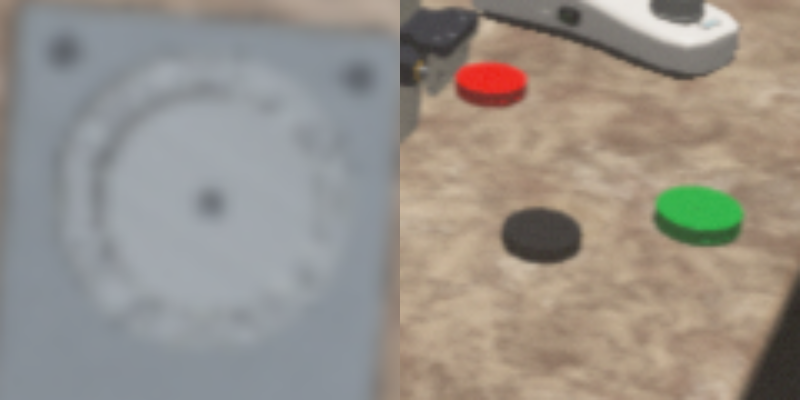

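carry_out(motion=[0.85, 0, 0, 1.2, 0, 0, 0, 0.85, 0, 0, 1.2, 0, 0, 0, 0.85, 0, 0, 1, 0, 0, 0, 0.85, 0, 0, 0.6, 0, 0, 0, 0.8, 0, 0, 0, 0, 0, 0, 0.75, 0, 0, 0, 0, 0, 0, 0.7, 0, 0, 0, 0, 0, 0, 0.6, 0, 0, 0, 0, 0, 0, 0.6, 0, 0, 0, 0, 0, 0, 0.6, 0, 0, 0, 0, 0, 0], force=10)

```text
t: 15.9
tcp_pos: [618.4, -158.5, 2.7]
orientation: [0.0, 0.673, 0.739, 0.0]
ft_force: [-0.8, -0.2, 3.1]
finger_gap: 61.7
finger_force: 10.0
```

carry_out(motion=[0.6, 0, 0, -1.5, 0, 0, 0, 0.6, 0, 0, -2.5, 0, 0, 0, 0.6, 1.5, -0.1, -2.5, 0, 0, 0, 0.6, 3.5, -0.3, 0, 0, 0, 0, 0.6, 4.5, -0.4, 0, 0, 0, 0, 0.6, 5, -0.5, 0, 0, 0, 0, 0.6, 3.5, -0.4, 0, 0, 0, 0, 0.6, 2.5, -0.2, 0, 0, 0, 0, 0.6, 1.16, -0.09, 0, 0, 0, 0, 0.6, 0, 0, 0, 0, 0, 0])

```text
t: 17.15
tcp_pos: [578.5, 55.7, 67.7]
orientation: [0.0, 0.673, 0.74, 0.0]
ft_force: [-0.1, -0.3, -0.9]
finger_gap: 61.3
finger_force: 10.0
```

Run:
```python
from h import *
print(plan([578.6,55.3,50.7],5.3)[0])
```

```text
tcp [578.5  55.7  67.7] yang 5.38 total tool shift mm [-0.4  0.  17. ] after turn [-0.4  0.1 17. ] turn [0.03 0.02 0.08] t 17.15 gap 61.3 F [-0.1 -0.3 -0.9] ff 10.0
[-0.    0.    0.17  0.    0.    0.01]
```

carry_out(motion=[0.6, 0, 0, 0.5, 0, 0, 0, 0.6, 0, 0, 0.5, 0, 0, 0, 0.6, 0, 0, 0.3, 0, 0, 0, 0.6, 0, 0, 0.2, 0, 0, 0, 0.6, 0, 0, 0.1, 0, 0, 0, 0.6, 0, 0, 0.05, 0, 0, 0, 0.6, 0, 0, 0.03, 0, 0, 0, 0.6, 0, 0, 0, 0, 0, 0, 0.6, 0, 0, 0, 0, 0, 0, 0.6, 0, 0, 0, 0, 0, 0])

```text
t: 18.4
tcp_pos: [578.4, 55.5, 50.7]
orientation: [0.0, 0.673, 0.739, 0.0]
ft_force: [-0.7, 0.4, 1.1]
finger_gap: 61.5
finger_force: 10.0
```

carry_out(motion=[0.6, 0, 0, 0.03, 0, 0, 0, 0.6, 0, 0, 0, 0, 0, 0, 0.85, 0, 0, 0, 0, 0, 0, 0.85, 0, 0, 0, 0, 0, 0, 0.85, 0, 0, -1, 0, 0, 0, 0.85, 0, 0, -2, 0, 0, 0, 0.85, -4, -3.4, 0, 0, 0, 0, 0.85, -5.5, -4.65, 0, 0, 0, 0, 0.85, -5.5, -4.65, 0, 0, 0, 0, 0.85, -3.27, -2.75, 0, 0, 0, 0])

```text
t: 19.65
tcp_pos: [451.1, -127.0, 80.9]
orientation: [0.0, 0.674, 0.739, 0.0]
ft_force: [-0.0, 0.1, 0.2]
finger_gap: 78.0
finger_force: 0.0
```

Run:
```python
from rel import *
print(plan([441.5,-140.8,2.5],5.3)[0])
p,_=ctrl.capture("top")
print("top",circ("top",p,32,(581,55),44,sg=2.5),circ("top",p,58,(582,55),31,6))
q,_=ctrl.capture("scene")
cv2.imwrite("pics/rr3.png",np.hstack([cv2.resize(rect("top",p,32,520,640,-5,115),(400,400)),cv2.resize(q[190:310,230:350],(400,400))]))
```

```text
tcp [ 451.1 -127.    80.9] yang 5.27 total tool shift mm [-12.8 -10.9  78.4] after turn [-12.9 -10.9  78.4] turn [ 0.04  0.04 -0.03] t 19.65 gap 78.0 F [-0.   0.1  0.2] ff 0.0
[-0.13 -0.11  0.78  0.    0.   -0.  ]
top (array([581.7,  55.4,  43.2]), np.float64(1193.0)) (array([582.2,  55.9,  30.8]), np.float64(3000.0))
```

View pics/rr3.png

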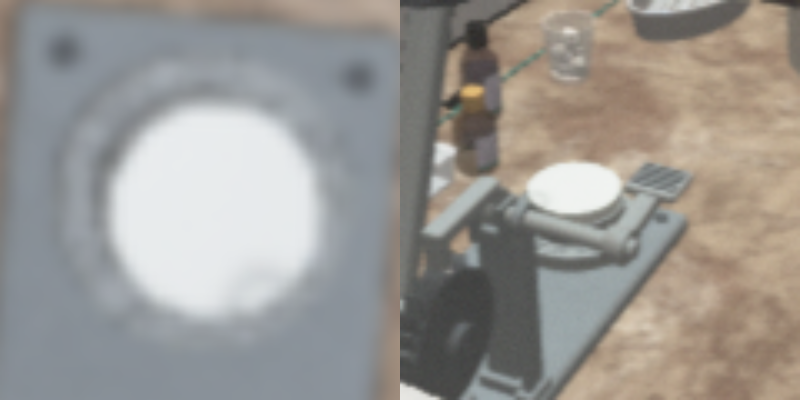

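carry_out(motion=[0.85, -1, -0.8, 0, 0, 0, 0, 0.85, -0.37, -0.34, 0, 0, 0, 0, 0.85, 0, 0, 1, 0, 0, 0, 0.85, 0, 0, 1.5, 0, 0, 0, 0.85, 0, 0, 1.5, 0, 0, 0, 0.85, 0, 0, 1, 0, 0, 0, 0.85, 0, 0, 0.6, 0, 0, 0, 0.85, 0, 0, 0, 0, 0, 0, 0.85, 0, 0, 0, 0, 0, 0, 0.85, 0, 0, 0, 0, 0, 0])

```text
t: 21.0
tcp_pos: [442.6, -140.0, 24.6]
orientation: [0.0, 0.674, 0.739, 0.0]
ft_force: [0.5, -0.2, -0.8]
finger_gap: 78.1
finger_force: 0.0
```

Run:
```python
from h import *
print(plan([441.5,-140.8,2.8],5.3)[0])
```

```text
tcp [ 442.6 -140.    24.6] yang 5.32 total tool shift mm [-0.7 -1.1 21.8] after turn [-0.7 -1.1 21.8] turn [0.04 0.03 0.02] t 21.0 gap 78.1 F [ 0.5 -0.2 -0.8] ff 0.0
[-0.01 -0.01  0.22  0.    0.    0.  ]
```

carry_out(motion=[0.85, -0.07, -0.1, 0.8, 0, 0, 0, 0.85, 0, 0, 0.8, 0, 0, 0, 0.85, 0, 0, 0.58, 0, 0, 0, 0.85, 0, 0, 0, 0, 0, 0, 0.75, 0, 0, 0, 0, 0, 0, 0.7, 0, 0, 0, 0, 0, 0, 0.65, 0, 0, 0, 0, 0, 0, 0.58, 0, 0, 0, 0, 0, 0, 0.58, 0, 0, 0, 0, 0, 0, 0.58, 0, 0, 0, 0, 0, 0], force=12)

```text
t: 22.25
tcp_pos: [441.5, -140.7, 2.6]
orientation: [0.0, 0.673, 0.739, 0.0]
ft_force: [-0.3, 0.7, 1.7]
finger_gap: 59.8
finger_force: 12.0
```

carry_out(motion=[0.58, 0, 0, -1.5, 0, 0, 0, 0.58, 0, 0, -3, 0, 0, 0, 0.58, 0, 0, -3, 0, 0, 0, 0.58, 1.5, 1.27, 0, 0, 0, 0, 0.58, 3.5, 2.96, 0, 0, 0, 0, 0.58, 4.5, 3.8, 0, 0, 0, 0, 0.58, 4.5, 3.8, 0, 0, 0, 0, 0.58, 2.75, 2.33, 0, 0, 0, 0, 0.58, 1.5, 1.28, 0, 0, 0, 0, 0.58, 0, 0, 0, 0, 0, 0])

```text
t: 23.5
tcp_pos: [578.2, 56.4, 76.8]
orientation: [-0.0, 0.673, 0.74, -0.0]
ft_force: [-0.6, -0.8, -1.2]
finger_gap: 59.9
finger_force: 12.0
```

Run:
```python
from h import *
print(plan([578.4,55.3,60.6],5.3)[0])
```

```text
tcp [578.2  56.4  76.8] yang 5.44 total tool shift mm [-1.1  0.1 16.2] after turn [-1.1  0.1 16.2] turn [-0.04  0.    0.14] t 23.5 gap 59.9 F [-0.6 -0.8 -1.2] ff 12.0
[-0.01  0.    0.16 -0.    0.    0.01]
```

carry_out(motion=[0.58, 0, 0, 0.5, 0, 0, 0, 0.58, 0, 0, 0.5, 0, 0, 0, 0.58, 0, 0, 0.3, 0, 0, 0, 0.58, 0, 0, 0.2, 0, 0, 0, 0.58, 0, 0, 0.1, 0, 0, 0, 0.58, 0, 0, 0.03, 0, 0, 0, 0.58, 0, 0, 0, 0, 0, 0, 0.58, 0, 0, 0, 0, 0, 0, 0.58, 0, 0, 0, 0, 0, 0, 0.58, 0, 0, 0, 0, 0, 0])

```text
t: 24.75
tcp_pos: [578.2, 55.4, 61.1]
orientation: [0.0, 0.673, 0.739, -0.0]
ft_force: [-0.9, 0.6, -1.4]
finger_gap: 59.4
finger_force: 12.0
```

carry_out(motion=[0.58, 0, 0, 0.03, 0, 0, 0, 0.58, 0, 0, 0.02, 0, 0, 0, 0.58, 0, 0, 0.02, 0, 0, 0, 0.58, 0, 0, 0.01, 0, 0, 0, 0.58, 0, 0, 0, 0, 0, 0, 0.58, 0, 0, 0, 0, 0, 0, 0.58, 0, 0, 0, 0, 0, 0, 0.58, 0, 0, 0, 0, 0, 0, 0.58, 0, 0, 0, 0, 0, 0, 0.58, 0, 0, 0, 0, 0, 0])

```text
t: 26.0
tcp_pos: [578.2, 55.4, 60.6]
orientation: [0.0, 0.673, 0.739, 0.0]
ft_force: [-2.5, 0.3, 6.1]
finger_gap: 59.8
finger_force: 12.0
```

carry_out(motion=[0.85, 0, 0, 0, 0, 0, 0, 0.85, 0, 0, 0, 0, 0, 0, 0.85, 0, 0, -1.2, 0, 0, 0, 0.85, 0, 0, -2.5, 0, 0, 0, 0.85, -0.9, -2, -1.8, 0, 0, 0, 0.85, -0.9, -2.5, -2, 0, 0, 0, 0.85, -0.9, -2.9, -2, 0, 0, 0, 0.85, -0.9, -2.9, -2, 0, 0, 0, 0.5, -0.7, -2, -1.5, 0, 0, 0, 0.2, 0, -1, 0, 0, 0, 0])

```text
t: 27.25
tcp_pos: [449.8, -0.2, 191.9]
orientation: [0.001, 0.674, 0.739, 0.001]
ft_force: [-0.6, 0.3, -0.9]
finger_gap: 62.7
finger_force: 0.0
```

Run:
```python
from rel import *
print(plan([456,142,185],95.3))
p,_=ctrl.capture("top")
print("top",circ("top",p,32,(581,55),44,sg=2.5),circ("top",p,72,(582,55),30,8))
for n in("top","scene"):
  if n=="scene": q,_=ctrl.capture(n)
  print(n,[(o["conf"],w(n,o["xyz"])) for o in ctrl.place_of("pawl_tail",n)[:2]])
cv2.imwrite("pics/rr4.png",np.hstack([cv2.resize(rect("top",p,32,520,640,-5,115),(400,400)),cv2.resize(q[190:310,230:350],(400,400))]))
```

```text
tcp [ 4.498e+02 -2.000e-01  1.919e+02] yang 5.27 total tool shift mm [141.   19.2   6.8] after turn [-19.3 141.    6.9] turn [  0.11   0.2  -90.03] t 27.25 gap 62.7 F [-0.6  0.3 -0.9] ff 0.0
[[ 1.41  0.19  0.07  0.01  0.02 -9.  ]
 [ 1.36  0.41  0.07  0.01  0.02 -9.  ]
 [ 1.28  0.62  0.07  0.01  0.02 -9.  ]
 [ 1.17  0.81  0.07  0.01  0.02 -9.  ]
 [ 1.03  0.98  0.07  0.01  0.02 -9.  ]
 [ 0.86  1.13  0.07  0.01  0.02 -9.  ]
 [ 0.67  1.25  0.07  0.01  0.02 -9.  ]
 [ 0.47  1.34  0.07  0.01  0.02 -9.  ]
 [ 0.25  1.4   0.07  0.01  0.02 -9.  ]
 [ 0.03  1.42  0.07  0.01  0.02 -9.  ]]
top (array([572.3,  51.8,  43. ]), np.float64(1006.0)) (array([582.3,  56.8,  29.1]), np.float64(2197.0))
top []
scene []
```

View pics/rr4.png

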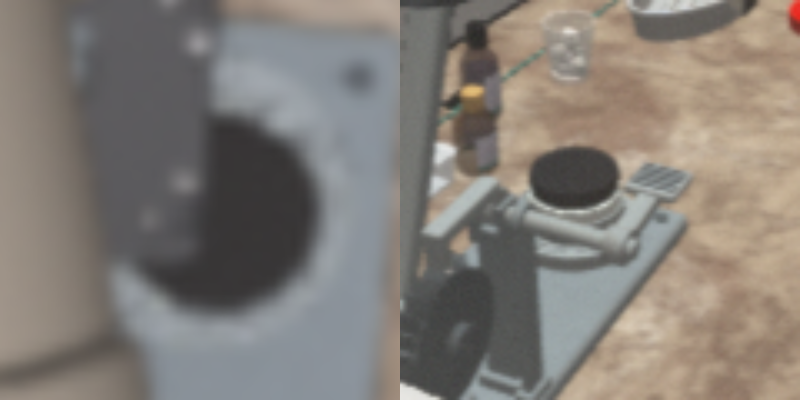

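carry_out(motion=[0, 1.41, 0.19, 0.07, 0, 0, -9, 0, 1.36, 0.41, 0.07, 0, 0, -9, 0, 1.28, 0.62, 0.07, 0, 0, -9, 0, 1.17, 0.81, 0.07, 0, 0, -9, 0, 1.03, 0.98, 0.07, 0, 0, -9, 0, 0.86, 1.13, 0.07, 0, 0, -9, 0, 0.67, 1.25, 0.07, 0, 0, -9, 0, 0.47, 1.34, 0.07, 0, 0, -9, 0, 0.25, 1.4, 0.07, 0, 0, -9, 0, 0.03, 1.42, 0.07, 0, 0, -9])

```text
t: 28.7
tcp_pos: [456.1, 143.2, 182.4]
orientation: [-0.001, -0.049, 0.999, -0.0]
ft_force: [-0.2, 0.4, -0.5]
finger_gap: 0.1
finger_force: 0.0
```

Run:
```python
from rel import *
print(plan([456,142,153],95.3)[0])
q,_=ctrl.capture("scene"); cv2.imwrite("pics/s5.png",q)
print([(o["conf"],w("scene",o["xyz"])) for o in ctrl.place_of("pawl_tail","scene")[:2]])
```

```text
tcp [456.1 143.2 182.4] yang 95.65 total tool shift mm [ 0.2 -1.1 29.4] after turn [ 0.2 -1.1 29.4] turn [-0.   -0.07  0.35] t 28.7 gap 0.1 F [-0.2  0.4 -0.5] ff 0.0
[ 0.   -0.01  0.29 -0.   -0.01  0.04]
[(0.57, array([463.31936182, 147.12001425, 154.42038257]))]
```

carry_out(motion=[0, 0, 0, 1, 0, 0, 0, 0, 0, 0, 1, 0, 0, 0, 0, 0, 0, 0.6, 0, 0, 0, 0, 0, 0, 0.4, 0, 0, 0, 0, 0, 0, 0.3, 0, 0, 0, 0, 0, 0, 0.3, 0, 0, 0, 0, 0, 0, 0.2, 0, 0, 0, 0, 0, 0, 0.2, 0, 0, 0, 0, 0, 0, 0, 0, 0, 0, 0, 0, 0, 0, 0, 0, 0, 0])

```text
invalid input at $.motion: expected a multiple of 7 numbers
```

Run:
```python
from rel import *
print(plan([456,142,142],95.3)[0])
q,d=ctrl.capture("scene"); cv2.imwrite("pics/s6.png",q)
q0=cv2.imread("pics/s5.png")
print("changed px", (cv2.absdiff(q,q0).max(2)>40).sum())
print([(o["conf"],w("scene",o["xyz"])) for o in ctrl.place_of("head_face","scene")[:2]])
```

```text
tcp [455.9 143.5 182.4] yang 95.49 total tool shift mm [ 0.  -1.5 40.4] after turn [ 0.1 -1.5 40.4] turn [ 0.01 -0.07  0.19] t 28.8 gap 0.3 F [ 0.7  0.6 -0.1] ff 0.0
[ 0.   -0.02  0.4   0.   -0.01  0.02]
changed px 1
[(0.9, array([567.44117625, 163.60326097, 266.08080679]))]
```

carry_out(motion=[0, 0, 0, 1, 0, 0, 0, 0, 0, 0, 1, 0, 0, 0, 0, 0, 0, 0.6, 0, 0, 0, 0, 0, 0, 0.4, 0, 0, 0, 0, 0, 0, 0.3, 0, 0, 0, 0, 0, 0, 0.3, 0, 0, 0, 0, 0, 0, 0.2, 0, 0, 0, 0, 0, 0, 0.2, 0, 0, 0, 0, 0, 0, 0, 0, 0, 0, 0, 0, 0, 0, 0, 0, 0, 0])

```text
invalid input at $.motion: expected a multiple of 7 numbers
```

Run:
```python
from rel import *
print(plan([456,142,142],95.3)[0])
q,d=ctrl.capture("scene"); cv2.imwrite("pics/s6.png",q)
q0=cv2.imread("pics/s5.png")
print("changed px", (cv2.absdiff(q,q0).max(2)>40).sum())
print([(o["conf"],w("scene",o["xyz"])) for o in ctrl.place_of("head_face","scene")[:2]])
```

```text
tcp [455.8 142.4 182.7] yang 95.19 total tool shift mm [-0.2 -0.4 40.7] after turn [-0.2 -0.4 40.7] turn [-0.02 -0.06 -0.11] t 28.9 gap 0.5 F [ 0.3 -0.1  0.2] ff 0.0
[-0.   -0.    0.41 -0.   -0.01 -0.01]
changed px 21
[(0.95, array([565.91480049, 161.42998098, 272.21244858]))]
```

carry_out(motion=[0, 0, 0, 1, 0, 0, 0, 0, 0, 0, 1, 0, 0, 0, 0, 0, 0, 0.6, 0, 0, 0, 0, 0, 0, 0.4, 0, 0, 0, 0, 0, 0, 0.3, 0, 0, 0, 0, 0, 0, 0.3, 0, 0, 0, 0, 0, 0, 0.2, 0, 0, 0, 0, 0, 0, 0.2, 0, 0, 0, 0, 0, 0, 0.02, 0, 0, 0, 0, 0, 0, 0, 0, 0, 0])

```text
t: 30.25
tcp_pos: [456.0, 141.7, 143.2]
orientation: [0.0, -0.046, 0.999, -0.001]
ft_force: [-0.7, -4.6, 4.9]
finger_gap: 0.6
finger_force: 2.8
```

Run:
```python
from rel import *
print(plan([456,142,142],95.3)[0])
q,d=ctrl.capture("scene"); cv2.imwrite("pics/s6.png",q)
q0=cv2.imread("pics/s5.png")
print("changed px", (cv2.absdiff(q,q0).max(2)>40).sum())
print([(o["conf"],w("scene",o["xyz"])) for o in ctrl.place_of("head_face","scene")[:2]])
```

```text
tcp [456.  141.7 143.2] yang 95.33 total tool shift mm [-0.   0.3  1.2] after turn [-0.   0.3  1.2] turn [-0.06  0.03  0.03] t 30.25 gap 0.6 F [-0.7 -4.6  4.9] ff 2.8
[-0.    0.    0.01 -0.01  0.    0.  ]
changed px 12955
[(0.71, array([567.43853555, 131.34163146, 249.74136818]))]
```

carry_out(motion=[0, 0, 0, 0.05, 0, 0, 0, 0, 0, 0, 0, 0, 0, 0, 0, 0, 0, 0, 0, 0, 0, 0, 0, 0, 0, 0, 0, 0, 0, 0, 0, 0, 0, 0, 0, 0, 0, 0, 0, 0, 0, 0, 0, 0, 0, 0, 0, 0, 0, 0, 0, 0, 0, 0, 0, 0, 0, 0, 0, 0, 0, 0, 0, 0, 0, 0, 0, 0, 0, 0])

```text
t: 31.6
tcp_pos: [456.0, 141.6, 142.7]
orientation: [0.0, -0.046, 0.999, -0.001]
ft_force: [-1.1, -6.2, 4.7]
finger_gap: 0.4
finger_force: 2.9
```

carry_out(motion=[0, 0, 0, 0, 0, 0, 0, 0, 0, 0, 0, 0, 0, 0, 0, 0, 0, 0, 0, 0, 0, 0, 0, 0, 0, 0, 0, 0, 0, 0, 0, 0, 0, 0, 0, 0, 0, 0, 0, 0, 0, 0, 0, 0, 0, 0, 0, 0, 0, 0, 0, 0, 0, 0, 0, 0, 0, 0, 0, 0, 0, 0, 0, 0, 0, 0, 0, 0, 0, 0])

```text
t: 32.85
tcp_pos: [456.0, 141.6, 142.7]
orientation: [0.0, -0.046, 0.999, -0.001]
ft_force: [-0.8, -5.5, 5.3]
finger_gap: 0.6
finger_force: 2.9
```

carry_out(motion=[0, 0, 0, 0, 0, 0, 0, 0, 0, 0, 0, 0, 0, 0, 0, 0, 0, 0, 0, 0, 0, 0, 0, 0, 0, 0, 0, 0, 0, 0, 0, 0, 0, 0, 0, 0, 0, 0, 0, 0, 0, 0, 0, 0, 0, 0, 0, 0, 0, 0, 0, 0, 0, 0, 0, 0, 0, 0, 0, 0, 0, 0, 0, 0, 0, 0, 0, 0, 0, 0])

```text
t: 34.1
tcp_pos: [456.0, 141.6, 142.7]
orientation: [0.0, -0.046, 0.999, -0.001]
ft_force: [0.6, -5.7, 4.5]
finger_gap: 0.4
finger_force: 2.9
```

carry_out(motion=[0, 0, 0, 0, 0, 0, 0, 0, 0, 0, 0, 0, 0, 0, 0, 0, 0, 0, 0, 0, 0, 0, 0, 0, 0, 0, 0, 0, 0, 0, 0, 0, 0, 0, 0, 0, 0, 0, 0, 0, 0, 0, 0, 0, 0, 0, 0, 0, 0, 0, 0, 0, 0, 0, 0, 0, 0, 0, 0, 0, 0, 0, 0, 0, 0, 0, 0, 0, 0, 0])

```text
t: 35.35
tcp_pos: [456.0, 141.6, 142.7]
orientation: [0.0, -0.046, 0.999, -0.001]
ft_force: [0.2, -5.4, 4.8]
finger_gap: 0.3
finger_force: 2.9
```

Run:
```python
from rel import *
print(plan([456,142,142],95.3)[0])
for i in range(2):
    q,d=ctrl.capture("scene"); print([(o["conf"],w("scene",o["xyz"])) for o in ctrl.place_of("head_face","scene")[:2]]); cv2.imwrite(f"pics/s7_{i}.png",q)
print("changed px", (cv2.absdiff(q,cv2.imread("pics/s7_0.png")).max(2)>40).sum())
```

```text
tcp [456.  141.6 142.7] yang 95.32 total tool shift mm [0.  0.4 0.7] after turn [0.  0.4 0.7] turn [-0.06  0.03  0.02] t 35.35 gap 0.3 F [ 0.2 -5.4  4.8] ff 2.9
[ 0.    0.    0.01 -0.01  0.    0.  ]
[(0.81, array([578.434337  ,  53.21509373,  69.14583542]))]
[(0.67, array([577.29895764,  52.77928181,  70.57446472]))]
changed px 0
```

carry_out(motion=[0, 0, 0, 0, 0, 0, 0, 0, 0, 0, 0, 0, 0, 0, 0, 0, 0, 0, 0, 0, 0, 0, 0, 0, 0, 0, 0, 0, 0, 0, 0, 0, 0, 0, 0, 0, 0, 0, 0, 0, 0, 0, 0, 0, 0, 0, 0, 0, 0, 0, 0, 0, 0, 0, 0, 0, 0, 0, 0, 0, 0, 0, 0, 0, 0, 0, 0, 0, 0, 0])

```text
t: 36.8
tcp_pos: [456.0, 141.6, 142.7]
orientation: [0.0, -0.046, 0.999, -0.001]
ft_force: [-1.1, -5.4, 4.5]
finger_gap: 0.9
finger_force: 2.9
```

Run:
```python
from rel import *
q,d=ctrl.capture("scene"); print("changed px", (cv2.absdiff(q,cv2.imread("pics/s7_0.png")).max(2)>40).sum(),ctrl.state()["t"])
cv2.imwrite("pics/s8.png",cv2.resize(q[150:300,190:390],None,fx=4,fy=4,interpolation=cv2.INTER_CUBIC))
```

```text
changed px 0 36.85
```

View pics/s8.png

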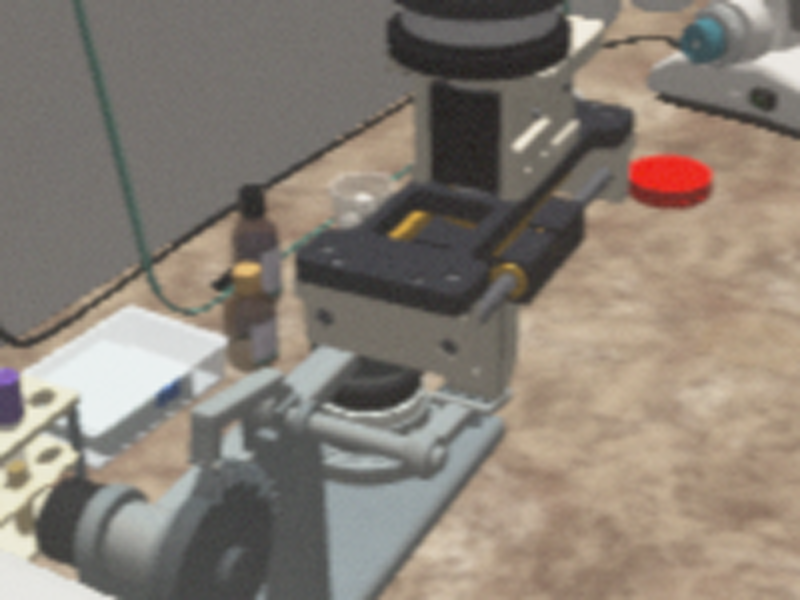

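carry_out(motion=[0, 0, 0, -0.4, 0, 0, 0, 0, 0, 0, -0.6, 0, 0, 0, 0, 0, 0, -1, 0, 0, 0, 0, 0, 0, -2, 0, 0, 0, 0, 0, 0, -3, 0, 0, 0, 0, 0, -2, -2, 0, 0, 0, 0, 0, -4, 0, 0, 0, 0, 0, 0, -4, 0, 0, 0, 0, 0, 0, -2, 0, 0, 0, 0, 0, 0, 0, 0, 0, 0, 0])

```text
t: 38.1
tcp_pos: [466.9, 22.0, 232.8]
orientation: [-0.0, -0.045, 0.999, 0.0]
ft_force: [0.2, 1.0, -0.7]
finger_gap: 0.5
finger_force: 0.0
```

Run:
```python
from rel import *
q,d=ctrl.capture("scene"); print("head",[(o["conf"],w("scene",o["xyz"])) for o in ctrl.place_of("head_face","scene")[:1]])
m=(cv2.absdiff(q,cv2.imread("pics/s7_0.png")).max(2)>40); print("changed in hinge/stack area",m[240:300,220:275].sum(),m[240:280,270:300].sum())
p,_=ctrl.capture("top"); 
for t in("head_face","pawl_tail","adhesive_bottle","hardener_bottle","swab_cup","slide_box"):
    print(t,[(round(o["conf"],2),w("top",o["xyz"]).round(1)) for o in ctrl.place_of(t,"top")[:1]])
print({k:v for k,v in ctrl.state().items() if k in("t","tcp_pos","ft_force")})
```

```text
head [(0.76, array([575.55271376,  55.01650326,  69.39316354]))]
changed in hinge/stack area 130 32
head_face [(0.82, array([581.3,  50.1,  70.9]))]
pawl_tail [(0.47, array([ 7.084e+02, -3.800e+00,  5.000e-01]))]
adhesive_bottle [(0.51, array([708.6,  -1.5,   0.9]))]
hardener_bottle [(0.68, array([750.1, -64.4,  -1.5]))]
swab_cup [(0.78, array([ 727.3, -159.1,    4.2]))]
slide_box [(0.96, array([749.4,  79.1,  -0.9]))]
{'t': 38.55, 'tcp_pos': array([466.80593333,  23.23847029, 232.60629645]), 'ft_force': array([-0.45632726, -1.14397884, -0.91189517])}
```

Head is at 70 mm on the stack, the bystanders have not moved, and the robot is clear.

```bash
python3 -c "
from rig import ctrl
print(ctrl.finish_job())"
```

```text
the job is handed in; nothing more can be done
None
```

The press is loaded and handed in at about 38.6 s: carrier, slice and pad are stacked on the platen, each measured within about 1.5 mm of its centre, the weighted arm is down with its head on the pad, and the bottles, cup and slide box have not moved (the carrier first sat about 3 mm off, so I re-gripped and slid it into place).

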